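# Close and lock the centrifuge rotor lid

## Task

Close the centrifuge's rotor for the next run: set the rotor lid that lies on the bench over the tie-down knob and flat onto the rotor, then lock it by turning the lid's large outer knob clockwise until it is firmly hand-tight, without forcing it, and let go. The small tie-down knob in the middle is already set: it must not be turned. Leave everything else on the bench where it stands.

Things in the scene. Friction and masses are not known exactly. Their poses are not given: they have to be found in the camera images.
- lid: Rotor lid, loose, 0.2 to 0.29 kg: flat round aluminium plate, diameter 152 mm, 4 mm thick, a black knob fixed on its middle, a hole through both. Origin: centre of the underside; z up. It starts flat on the bench, knob up. It fits the rotor either way round (half a turn).
- outer_knob (a point): Centre of the large OUTER KNOB, which is one piece with the lid: round, black, ribbed, diameter 56 mm, from 4 to 36 mm above the lid's underside; this point is on the axis, 22 mm above the underside. Its hole is 32 mm wide in the top 8 mm and 46 mm wide below. Turning it turns the whole lid.
- lid_pin (a point): One of the lid's two steel bayonet pins, 5 mm thick, 5 mm above the underside, inside the knob's hole: they stick inwards to 16 mm from the axis, at +x (this one) and -x of the lid. Two raised black ribs on top of the plate lie in line with them.
- hub: Steel hub in the middle of the centrifuge's rotor, fixed (the rotor is braked). Origin on the rotor axis, 155 mm above the bench, 10 mm below the rim of the 188 mm round chamber; z up. With the lid's ribs (its x axis) along the hub's x axis or up to 1 rad anticlockwise of it, the lid drops freely onto the rotor's rubber rim seal, its underside then 0 to 2.5 mm below this origin.
- ramp_start (a point): Beginning of one of the hub's two bayonet ramps (the other is opposite), 0.35 rad clockwise (from above) of the hub's x axis. Ramps: 26 to 42 mm across, tops 13 mm above the hub's origin. The pins run under them when the lid turns clockwise, and they draw the lid down, 5 mm per rad, onto the seal, which gives about 16 N per mm.
- ramp_stop (a point): End of that ramp; a stop halts the pins 1.3 rad clockwise of the hub's x axis. The seal's height differs from day to day: the pins first bite, turning stiffens and the lid begins to sink somewhere between 0.45 and 1 rad clockwise of the x axis. Hand-tight (about 16 N) is 1 mm lower, 0.2 rad after the bite; 0.35 rad after it is forced. Pulling up on the lid while turning adds to that load.
- tiedown_mark (a point): End of the slot on top of the INNER KNOB (tie-down): a separate dark steel knob on the hub's axis, 28 mm in diameter, top 50 mm above the hub's origin, chamfered; it sticks out some 15 mm above the outer knob once the lid is on, with 2 mm of air round it in the lid's hole. It turns easily (0.05 N m) about the vertical. The point lies 8 mm from the axis.
- bottle_a: Glass reagent bottle with blue cap, 72 mm wide, 150 mm tall, loose; origin under its centre. Bystander.
- bottle_b: Smaller glass reagent bottle with blue cap, 60 mm wide, 120 mm tall, loose; origin under its centre. Bystander.
- bottle_c: Glass reagent bottle with blue cap, 72 mm wide, 150 mm tall, loose; origin under its centre. Bystander.
- tube_rack: Blue rack of small tubes, 160 x 90 mm (x, y), 45 mm tall, loose; origin under its centre. Bystander.
- tip_box: Grey pipette-tip box, 85 x 120 mm (x, y), 65 mm tall, loose; origin under its centre. Bystander.
- beaker: Glass beaker, 68 mm wide, 80 mm tall, loose; origin under its centre. Bystander.
- timer: White bench timer lying flat, 54 x 58 mm, 18 mm tall, loose; origin under its centre. Bystander.
Mind the look-alikes: they are no part of the job. There is more than one size of the lid; the job needs the largest.

How it is judged:
By the outcome, as a careful person would: the job done as asked, in the order asked, and still so for the second after the job is handed in, with the robot touching nothing.
It also fails if it takes over 54 s, if anything falls off the work surface, if the arm or the gripper's body presses on something with over 40 N, if the wrist force passes 120 N, or if a joint passes its speed limit or range.

## Robot

A 6-joint arm with a two-finger parallel gripper is mounted at the origin on the work surface. World frame = base frame: x ahead of the robot, y to its left, z up, the work surface at z = 0. Lengths are in mm, angles in rad, forces in N, time in s.
With the tool pointing down it reaches from about 225 to 725 mm from the base axis. Payload 3.1 kg.
Tool frame: the origin (TCP) lies midway between the tips of the shut fingers; the grasp point (between the pads) lies 19 mm behind it; z points along the fingers, y is the line along which they close (so a half turn about z gives the same grasp; the last joint's range is limited). The gripper opens to 85 mm and grips with 20 to 120 N. Pads are 22 mm wide; open, the fingers measure 114 mm over their backs; the gripper's body (76 mm by 85 mm) begins 54 mm behind the grasp point. The pads swing forward as they close: fully open they stand 13 mm farther back than shut.
Start: joints at [-1.241, 0.048, 0.099, 1.622, 0, 1.443], TCP at [232.022, -470.939, 231.312] pointing down, gripper open.
Joint ranges: [-2.91, 2.91], [-0.99, 1.94], [-1.21, 1.42], [-2.12, 2.29], [-1.49, 1.47], [-3.14, 3.14]. Speed limits (rad/s): [2.79, 2.79, 3.14, 3.14, 3.14, 3.14].

## Interface

Orientations are given as a 3x3 rotation matrix whose columns are the frame's x, y, z axes.
In Python, from plant import manip, snapshot, camera_model, job gives the robot as it stands.
- The arm moves only by the tool play_rows, never from a script. Its argument "commands" is a list of rows, each an object with "xyz": the shift along the world's x, y, z in units of 0.1 m (1.0 is 0.1 m), a list of three; "angular": the turn, a rotation vector about the world's x, y, z in units of pi/4 rad (1.0 is pi/4 rad), a list of three. A call has exactly 5 rows; each row is the pose to reach, as a shift and turn from the pose commanded when the call began; what a row does not reach only later rows make up. A row lasts 1/8 s, in which the tool goes at most 62.5 mm and 10.7 degrees, less where a joint would pass 70% of its speed; a pose out of reach is approached as far as the arm can. A call with a number of a shift or a turn outside -1 to 1 is refused whole. A call with a gripper value outside its range is refused whole. "gripper" is the closure, from -1 (fully open) to 1 (shut), set as the call begins (left out, the last holds). The fingers move at their own pace and stop on an object; "grip_force" is the grip in N (left out, the last holds). Time passes only in rows, so rows that repeat a pose let the fingers close, or fill a call up. It gives the time, the measured TCP pose, the force, the opening and the grip force at its end, in the units of the state.
- manip.sense(): the state, without advancing time (a new reading comes with each control period).
- snapshot(name): name is "scene" or "top" or "wrist"; returns the picture (400x640x3 uint8, red, green, blue); there is no depth.
- camera_model(name): a dict with "camera_matrix" (3x3 intrinsics, pixels), "dist_coeffs" ([k1, k2, p1, p2, k3] as OpenCV has them; the pictures are not rectified), "R" (3x3) and "t" (3): a world point X has camera coordinates R X + t; the wrist camera has in their place "mount" (4x4, takes a point from camera to tool coordinates, whose origin is the TCP and whose axes are the flange's). Camera axes: x right, y down, z forward; pixel columns grow to the right and rows downward; lengths in mm; the calibration is good to about 2 mm. A picture is of the moment at which its call begins: read the wrist's pose just before it. camera_model takes no time and is no camera call.
- job.sign_off(): hands the job in; it is judged then, once.
The state is a dict: "clock": time; "qpos": joint angles; "joint_vel": joint speeds; "joint_torque": joint torques, N m; "eef_pos": TCP position; "tcp_rot": TCP orientation; "wrist_force": force on the tool from outside, world axes, zero at the start; "wrist_torque": the same for the moment, N m; "opening": finger opening in mm; "gripper_force": force on a finger pad.
Only numpy, scipy, OpenCV 4.12 (cv2) and the standard library are available. Lean on these libraries where they do the work, as an engineer would, in place of code of your own. Each camera call takes 0.05 s, during which the arm holds its last target. There are 200 camera calls.

## Working session

There is one attempt and no reset: what is moved stays moved. The work goes in short steps, Python scripts to look and compute and a tool call to move; the robot and the scene stay as the last step left them, time stands still between calls to the robot, and variables do not carry over. Pictures are saved under pics/ and viewed, at most 10 in all, crops included, and the job is handed in when it is done.

Besides the shell and the picture viewer there is one more tool, called after ">>>" as name(argument=value, ...), one argument or row to a line, values as JSON. play_rows: Moves the arm, as the interface text tells. Its arguments: {"type":"object","properties":{"commands":{"type":"array","items":{"type":"object","properties":{"xyz":{"type":"array","items":{"type":"number","minimum":-1,"maximum":1}},"angular":{"type":"array","items":{"type":"number","minimum":-1,"maximum":1}}}}},"gripper":{"type":"number"},"grip_force":{"type":"number"}},"required":["commands"]}

```bash
mkdir -p pics; ls
cat > h.py <<'E'
import numpy as np,cv2
from plant import manip,snapshot,camera_model,job
def save(n,f):
    im=snapshot(n); cv2.imwrite('pics/'+f,im[:,:,::-1]); return im
E
python3 - <<'E'
from h import *
np.set_printoptions(precision=3,suppress=True)
save('scene','scene0.png');save('top','top0.png')
for n in('scene','top','wrist'): print(n,camera_model(n))
print(manip.sense())
E
```

```text
pics
scene {'camera_matrix': array([[363.36 ,   0.   , 319.813],
       [  0.   , 363.36 , 202.604],
       [  0.   ,   0.   ,   1.   ]]), 'dist_coeffs': array([-0.073,  0.   ,  0.   ,  0.   ,  0.   ]), 'R': array([[-0.502,  0.865, -0.003],
       [ 0.743,  0.429, -0.514],
       [-0.443, -0.26 , -0.858]]), 't': array([ 187.507, -378.807, 1328.482])}
top {'camera_matrix': array([[405.352,   0.   , 323.008],
       [  0.   , 405.352, 191.431],
       [  0.   ,   0.   ,   1.   ]]), 'dist_coeffs': array([-0.085,  0.   ,  0.   ,  0.   ,  0.   ]), 'R': array([[ 0.022, -1.   ,  0.005],
       [-0.984, -0.022, -0.176],
       [ 0.176, -0.001, -0.984]]), 't': array([ 106.933,  543.52 , 1150.628])}
wrist {'camera_matrix': array([[336.914,   0.   , 320.336],
       [  0.   , 336.914, 200.404],
       [  0.   ,   0.   ,   1.   ]]), 'dist_coeffs': array([-0.058,  0.   ,  0.   ,  0.   ,  0.   ]), 'mount': array([[   0.   ,   -0.958,   -0.287,   74.313],
       [   1.   ,    0.   ,    0.001,    0.061],
       [  -0.   ,   -0.287,    0.958, -142.695],
       [   0.   ,    0.   ,    0.   ,    1.   ]])}
{'clock': 0.1, 'qpos': array([-1.241,  0.049,  0.098,  1.622,  0.   ,  1.443]), 'joint_vel': array([ 0.001, -0.   ,  0.005, -0.   ,  0.001,  0.001]), 'joint_torque': array([  0.003, -33.985,  32.094,   0.016,  -0.   ,   0.   ]), 'eef_pos': array([ 231.836, -470.409,  230.21 ]), 'tcp_rot': array([[ 0.897,  0.442, -0.001],
       [ 0.442, -0.897,  0.002],
       [ 0.   , -0.002, -1.   ]]), 'wrist_force': array([-0.404, -0.429, -0.85 ]), 'wrist_torque': array([-0.018,  0.025,  0.04 ]), 'gripper_force': 0.0, 'opening': 85.4133218054776}
```

View pics/top0.png

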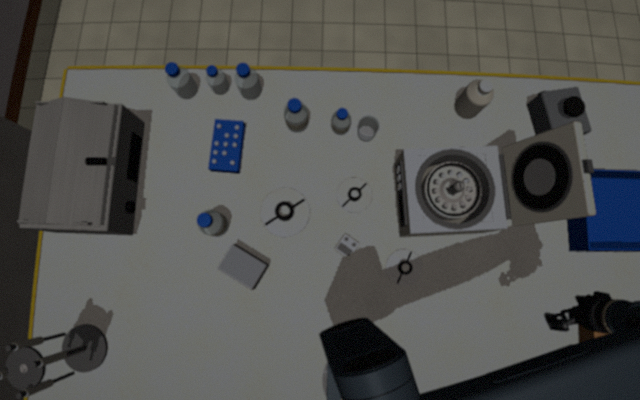

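View pics/scene0.png

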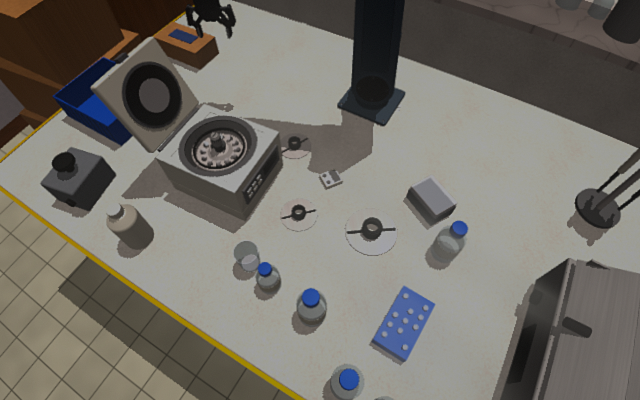

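Top: the large lid is at (285,211), with smaller look-alikes at (354,194) and (404,266); the hub knob is near (455,187). Scene: the lid is at (371,230) and the hub at (218,145). Next I triangulate these and enlarge the crops.

```bash
cat >> h.py <<'E'
def cam(n):
    m=camera_model(n);K=m['camera_matrix'];D=m['dist_coeffs']
    if n=='wrist':
        s=manip.sense();M=m['mount'];Rw=s['tcp_rot']@M[:3,:3];c=s['tcp_rot']@M[:3,3]+s['eef_pos']
        return K,D,Rw.T,-Rw.T@c
    return K,D,m['R'],m['t']
def ray(C,p):
    K,D,R,t=C; u=cv2.undistortPoints(np.array([[p]],float),K,D)[0,0]
    d=R.T@np.r_[u,1]; return -R.T@t,d/np.linalg.norm(d)
def onz(C,p,z):
    o,d=ray(C,p); return o+d*(z-o[2])/d[2]
def tri(*cp):
    A=0;b=0
    for C,p in cp:
        o,d=ray(C,p);P=np.eye(3)-np.outer(d,d);A=A+P;b=b+P@o
    X=np.linalg.solve(A,b); return X,[np.linalg.norm(np.cross(X-ray(C,p)[0],ray(C,p)[1])) for C,p in cp]
def proj(C,X):
    K,D,R,t=C; return cv2.projectPoints(np.array(X,float).reshape(-1,3),cv2.Rodrigues(R)[0],t,K,D)[0][:,0]
E
python3 - <<'E'
from h import *
np.set_printoptions(precision=1,suppress=True)
T=cam('top');S=cam('scene')
for n,a,b in(('lid',(285,211),(372,228)),('hubknob',(457,185),(216,139)),('tip_box',(244,266),(432,200)),('botA',(207,219),(459,229)),('botb',(342,114),(265,269)),('beak',(366,127),(246,248)),('rotor edge',(450,190),(218,150))): print(n,*tri((T,a),(S,b)))
for p in((265,222),(305,200)):print('ribT',onz(T,p,5))
for p in((347,232),(396,230)):print('ribS',onz(S,p,5))
a=cv2.imread('pics/top0.png');b=cv2.imread('pics/scene0.png')
f=lambda i,x,y:cv2.resize(i[y:y+75,x:x+100],(400,300),interpolation=cv2.INTER_CUBIC)
cv2.imwrite('pics/crops.png',np.vstack([np.hstack([f(a,235,170),f(a,400,150)]),np.hstack([f(b,320,190),f(b,165,110)])]))
E
```

```text
lid [483.6 234.   16.5] [np.float64(2.142784381526304), np.float64(2.142784381526296)]
hubknob [ 540.3 -232.9  189.5] [np.float64(1.1823333047112268), np.float64(1.1823333047111315)]
tip_box [316.9 348.7  28.1] [np.float64(3.5295612618565473), np.float64(3.529561261856481)]
botA [440.9 437.1 137.8] [np.float64(4.814207110717555), np.float64(4.814207110717551)]
botb [761.   69.4 106.5] [np.float64(0.9135278608060404), np.float64(0.9135278608061265)]
beak [732.1  -7.2  87. ] [np.float64(3.7952676851556113), np.float64(3.7952676851557183)]
rotor edge [ 539.2 -235.6  137.3] [np.float64(4.31580290016218), np.float64(4.3158029001620335)]
ribT [450.7 292.4   5. ]
ribT [520.9 173.3   5. ]
ribS [524.5 177.9   5. ]
ribS [448. 298.   5.]
```

View pics/crops.png

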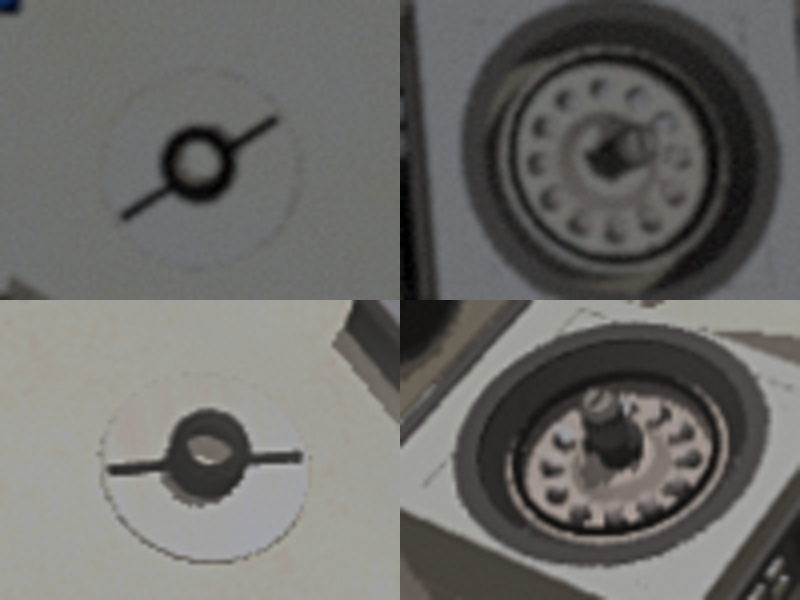

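The crops show the large lid with its ribs running about 121° in the world, and the rotor with its slotted inner knob. The measured heights look plausible: the knob top is about 190–205 mm and the lid knob is within 0–36 mm. Before flying, I check how tall the open centrifuge cover is.

Run:
```python
from h import *
np.set_printoptions(precision=1,suppress=True)
T=cam('top');S=cam('scene')
for a,b in(((582,125),(93,100)),((592,215),(153,40)),((510,222),(198,92)),((503,143),(152,150))): print(*tri((T,a),(S,b)))
```

```text
[ 667.3 -505.   319.8] [np.float64(7.092883366277829), np.float64(7.092883366277936)]
[ 443.2 -484.4  358.3] [np.float64(3.749898679807264), np.float64(3.7498986798072274)]
[ 443.7 -361.   223.2] [np.float64(4.014877866225087), np.float64(4.014877866224853)]
[ 658.4 -363.8  190.4] [np.float64(2.696997036576254), np.float64(2.6969970365761404)]
```

>>> play_rows(
  commands=[
    {"xyz":[0.1,0.2,0.2],"angular":[0,0,0]},
    {"xyz":[0.2,0.4,0.4],"angular":[0,0,0]},
    {"xyz":[0.3,0.6,0.6],"angular":[0,0,0]},
    {"xyz":[0.4,0.8,0.8],"angular":[0,0,0]},
    {"xyz":[0.5,1,1],"angular":[0,0,0]},
  ],
  gripper=-1,
)

```text
clock: 0.72
eef_pos: [282.2, -370.1, 331.4]
tcp_rot: [[0.897, 0.442, -0.0], [0.442, -0.897, 0.001], [0.0, -0.001, -1.0]]
wrist_force: [0.7, 0.1, -0.2]
opening: 85.5
gripper_force: 0.0
```

>>> play_rows(
  commands=[
    {"xyz":[0.2,0.2,0],"angular":[0,0,0]},
    {"xyz":[0.4,0.4,0],"angular":[0,0,0]},
    {"xyz":[0.6,0.6,0],"angular":[0,0,0]},
    {"xyz":[0.8,0.8,0],"angular":[0,0,0]},
    {"xyz":[1,1,0],"angular":[0,0,0]},
  ],
)

```text
clock: 1.35
eef_pos: [382.5, -270.1, 330.7]
tcp_rot: [[0.897, 0.442, -0.001], [0.442, -0.897, 0.001], [-0.0, -0.001, -1.0]]
wrist_force: [-0.1, -0.7, -0.3]
opening: 85.6
gripper_force: 0.0
```

>>> play_rows(
  commands=[
    {"xyz":[0.2,0.07,0],"angular":[0,0,0]},
    {"xyz":[0.4,0.14,0],"angular":[0,0,0]},
    {"xyz":[0.6,0.21,0],"angular":[0,0,0]},
    {"xyz":[0.8,0.28,0],"angular":[0,0,0]},
    {"xyz":[0.95,0.3,0],"angular":[0,0,0]},
  ],
)

```text
clock: 1.98
eef_pos: [478.0, -240.5, 330.9]
tcp_rot: [[0.897, 0.443, -0.001], [0.443, -0.897, 0.0], [-0.0, -0.001, -1.0]]
wrist_force: [0.1, 0.5, 0.1]
opening: 85.6
gripper_force: 0.0
```

>>> play_rows(
  commands=[
    {"xyz":[0.2,0,-0.1],"angular":[0,0,0]},
    {"xyz":[0.4,0.05,-0.2],"angular":[0,0,0]},
    {"xyz":[0.6,0.05,-0.3],"angular":[0,0,0]},
    {"xyz":[0.63,0.05,-0.4],"angular":[0,0,0]},
    {"xyz":[0.63,0.05,-0.4],"angular":[0,0,0]},
  ],
)

```text
clock: 2.6
eef_pos: [539.5, -235.5, 289.7]
tcp_rot: [[0.897, 0.442, -0.003], [0.442, -0.897, 0.001], [-0.002, -0.003, -1.0]]
wrist_force: [-0.3, 0.4, -0.3]
opening: 85.5
gripper_force: 0.0
```

Run:
```python
from h import *
C=cam('wrist');save('wrist','w1.png');np.save('w1.npy',np.array(C,dtype=object),allow_pickle=True)
print(manip.sense()['eef_pos'])
```

```text
[ 539.42507205 -235.73107705  290.75125735]
```

View pics/w1.png

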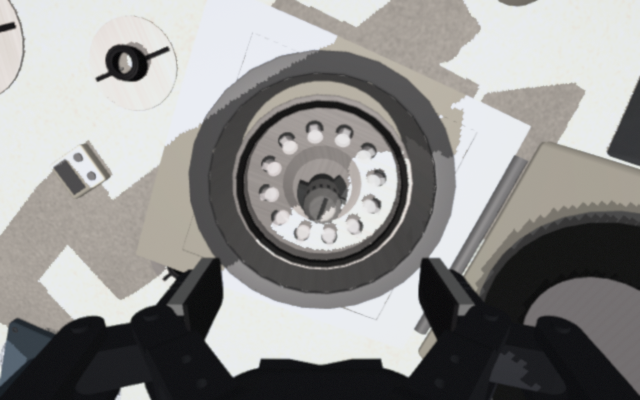

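Wrist view: the rotor hub is at about (322,185) and the slotted knob at (322,205). The hub is too small to read, so I move closer with the camera directly above it.

>>> play_rows(
  commands=[
    {"xyz":[-0.2,-0.1,-0.1],"angular":[0,0,0]},
    {"xyz":[-0.4,-0.2,-0.3],"angular":[0,0,0]},
    {"xyz":[-0.66,-0.33,-0.6],"angular":[0,0,0]},
    {"xyz":[-0.66,-0.33,-0.83],"angular":[0,0,0]},
    {"xyz":[-0.66,-0.33,-0.83],"angular":[0,0,0]},
  ],
)

```text
clock: 3.28
eef_pos: [472.3, -268.5, 207.1]
tcp_rot: [[0.898, 0.441, -0.003], [0.441, -0.898, 0.002], [-0.001, -0.003, -1.0]]
wrist_force: [-0.8, 1.0, 0.1]
opening: 85.0
gripper_force: 0.0
```

Run:
```python
from h import *
C=cam('wrist');im=save('wrist','w2.png')
import pickle;pickle.dump(C,open('w2.pkl','wb'))
print(manip.sense()['eef_pos'], proj(C,[[540.3,-232.9,205],[540.3,-232.9,165]]))
p=proj(C,[540.3,-232.9,180])[0].astype(int)
x,y=max(p[0]-80,0),max(p[1]-60,0);print(x,y)
cv2.imwrite('pics/w2c.png',cv2.resize(im[y:y+120,x:x+160,::-1],(800,600),interpolation=cv2.INTER_CUBIC))
```

```text
[ 473.28644274 -268.84051394  208.66440729] [[315.36320162  93.78530053]
 [316.62730247  94.98423834]]
236 34
```

View pics/w2c.png

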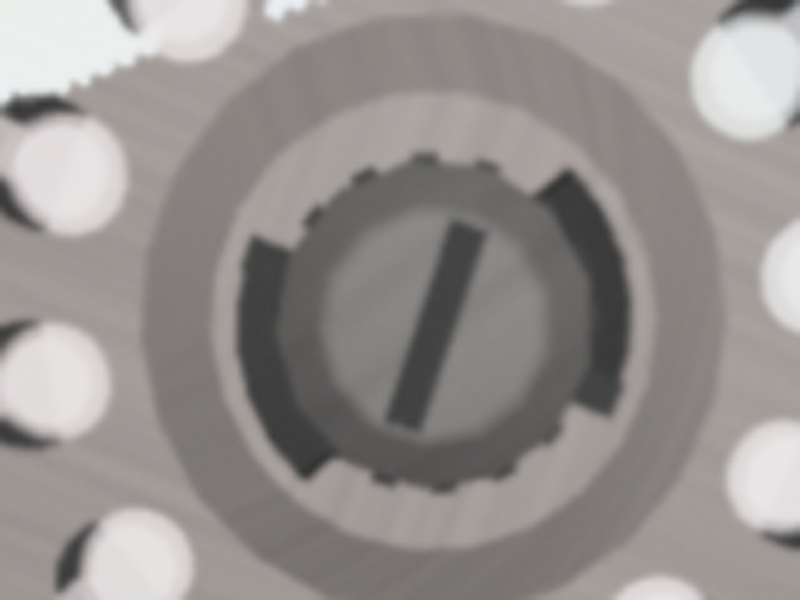

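The close view shows the knob slot and both ramps. The right ramp runs from its start at (567,178) to its end at (600,408); the left runs from (315,475) to (255,243). The centre is about (433,325) in the crop.

Run:
```python
from h import *
import pickle;C=pickle.load(open('w2.pkl','rb'))
np.set_printoptions(precision=2,suppress=True)
f=lambda p,z:onz(C,(236+(p[0]+.5)/5-.5,34+(p[1]+.5)/5-.5),z)[:2]
R1,R2=np.array([f(p,168) for p in((567,172),(255,240),(303,478),(612,412))]),None
# outer ring corners start/end: A start=0, Aend=3 ; B start=2, Bend=1
c1=(R1[0]+R1[2])/2;c2=(R1[1]+R1[3])/2;print('centres',c1,c2,'diam',np.linalg.norm(R1[0]-R1[2]),np.linalg.norm(R1[1]-R1[3]))
c=(c1+c2)/2
k=[f(p,205) for p in((325,325),(547,325),(436,205),(436,440))];print('knobtop face c',np.mean(k,0),np.linalg.norm(k[0]-k[1]))
ang=lambda v:np.degrees(np.arctan2(v[1],v[0]))
print('start',ang(R1[0]-c),ang(R1[2]-c)+180,'end',ang(R1[3]-c),ang(R1[1]-c))
print('slot',ang(f((467,222),205)-f((405,427),205)),'hubx',(ang(R1[0]-R1[2])+20.05))
```

```text
centres [ 539.62 -236.38] [ 539.91 -236.66] diam 41.16290675548317 40.92033334051977
knobtop face c [ 539.96 -236.48] 18.34295342499308
start -15.218080388236706 344.2417470969809 end -88.38542912525864 90.82384672665191
slot 8.916260614843665 hubx 4.559516788477525
```

>>> play_rows(
  commands=[
    {"xyz":[0,0.1,0.2],"angular":[0,0,0]},
    {"xyz":[0,0.3,0.4],"angular":[0,0,0.1]},
    {"xyz":[0,0.5,0.6],"angular":[0,0,0.2]},
    {"xyz":[0,0.75,0.6],"angular":[0,0,0.35]},
    {"xyz":[0,1,0.6],"angular":[0,0,0.5]},
  ],
)

```text
clock: 3.95
eef_pos: [475.1, -168.5, 271.4]
tcp_rot: [[0.657, 0.754, 0.005], [0.754, -0.657, -0.002], [0.001, 0.005, -1.0]]
wrist_force: [0.3, -1.1, -0.7]
opening: 85.9
gripper_force: 0.0
```

>>> play_rows(
  commands=[
    {"xyz":[0,0.2,0],"angular":[0,0,0.1]},
    {"xyz":[0,0.4,0],"angular":[0,0,0.2]},
    {"xyz":[0,0.6,0],"angular":[0,0,0.3]},
    {"xyz":[0,0.8,0],"angular":[0,0,0.4]},
    {"xyz":[0,1,0],"angular":[0,0,0.5]},
  ],
)

```text
clock: 4.58
eef_pos: [474.9, -68.3, 270.9]
tcp_rot: [[0.319, 0.948, 0.004], [0.948, -0.319, -0.001], [0.0, 0.004, -1.0]]
wrist_force: [-0.7, 0.4, 0.5]
opening: 85.1
gripper_force: 0.0
```

>>> play_rows(
  commands=[
    {"xyz":[0,0.2,0],"angular":[0,0,0.1]},
    {"xyz":[0,0.4,0],"angular":[0,0,0.2]},
    {"xyz":[0,0.6,0],"angular":[0,0,0.3]},
    {"xyz":[0,0.8,0],"angular":[0,0,0.4]},
    {"xyz":[0,1,0],"angular":[0,0,0.5]},
  ],
)

```text
clock: 5.2
eef_pos: [474.9, 31.9, 270.9]
tcp_rot: [[-0.068, 0.998, 0.004], [0.998, 0.068, -0.0], [-0.001, 0.004, -1.0]]
wrist_force: [0.6, -0.4, -0.1]
opening: 85.5
gripper_force: 0.0
```

>>> play_rows(
  commands=[
    {"xyz":[0,0.2,-0.1],"angular":[0,0,0.15]},
    {"xyz":[0,0.4,-0.3],"angular":[0,0,0.3]},
    {"xyz":[0,0.6,-0.5],"angular":[0,0,0.45]},
    {"xyz":[0,0.8,-0.7],"angular":[0,0,0.61]},
    {"xyz":[0,1,-0.9],"angular":[0,0,0.61]},
  ],
)

```text
clock: 5.82
eef_pos: [475.3, 132.1, 180.3]
tcp_rot: [[-0.519, 0.855, 0.004], [0.855, 0.519, 0.001], [-0.002, 0.004, -1.0]]
wrist_force: [-0.5, -0.1, -0.6]
opening: 85.6
gripper_force: 0.0
```

>>> play_rows(
  commands=[
    {"xyz":[0,0.2,0],"angular":[0,0,0]},
    {"xyz":[0,0.3,0],"angular":[0,0,0]},
    {"xyz":[0,0.4,0],"angular":[0,0,0]},
    {"xyz":[0,0.4,0],"angular":[0,0,0]},
    {"xyz":[0,0.4,0],"angular":[0,0,0]},
  ],
)

```text
clock: 6.45
eef_pos: [474.3, 170.7, 178.7]
tcp_rot: [[-0.517, 0.856, 0.001], [0.856, 0.517, -0.0], [-0.0, 0.0, -1.0]]
wrist_force: [-0.4, -0.3, -0.0]
opening: 85.5
gripper_force: 0.0
```

Run:
```python
from h import *
import pickle
C=cam('wrist');im=save('wrist','w3.png');pickle.dump(C,open('w3.pkl','wb'))
print(manip.sense()['eef_pos'],manip.sense()['qpos'])
```

```text
[474.20129881 170.60593291 178.54381237] [ 2.12405117e-01 -1.28628945e-02 -6.72470782e-02  1.51613006e+00
 -3.02139966e-04  1.23963271e+00]
```

>>> play_rows(
  commands=[
    {"xyz":[0.05,0.2,-0.1],"angular":[0,0,0]},
    {"xyz":[0.1,0.4,-0.3],"angular":[0,0,0]},
    {"xyz":[0.12,0.62,-0.5],"angular":[0,0,0]},
    {"xyz":[0.12,0.62,-0.7],"angular":[0,0,0]},
    {"xyz":[0.12,0.62,-0.7],"angular":[0,0,0]},
  ],
)

```text
clock: 7.12
eef_pos: [484.1, 233.2, 105.3]
tcp_rot: [[-0.518, 0.855, -0.005], [0.855, 0.518, -0.002], [0.001, -0.005, -1.0]]
wrist_force: [-0.3, 0.6, 0.1]
opening: 85.4
gripper_force: 0.0
```

Run:
```python
from h import *
import pickle
C=cam('wrist');im=save('wrist','w4.png');pickle.dump(C,open('w4.pkl','wb'))
print(manip.sense()['eef_pos'])
a=cv2.imread('pics/w3.png');b=cv2.imread('pics/w4.png')
cv2.imwrite('pics/w34.png',np.vstack([cv2.resize(a,(480,300)),cv2.resize(b,(480,300))]))
```

```text
[485.08819667 233.27083985 106.92834066]
```

View pics/w34.png

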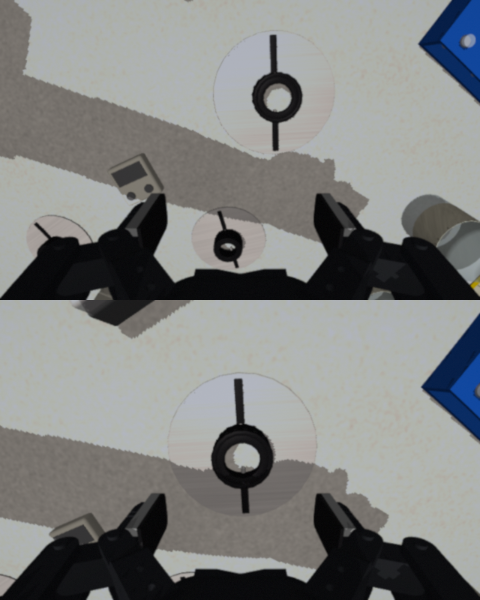

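Both wrist views show the big lid. The hole-top centre is at about (369,129) in w3 and (323,210) in w4, and the ribs run nearly along the image vertical.

Run:
```python
from h import *
import pickle
np.set_printoptions(precision=2,suppress=True)
A=pickle.load(open('w3.pkl','rb'));B=pickle.load(open('w4.pkl','rb'))
# refine hole top: bright blob inside dark knob
def hole(f,p):
    g=cv2.cvtColor(cv2.imread(f),cv2.COLOR_BGR2GRAY);x,y=p;w=50
    m=(g[y-w:y+w,x-w:x+w]<75).astype('uint8')
    cs,h=cv2.findContours(m,cv2.RETR_CCOMP,cv2.CHAIN_APPROX_NONE)
    i=max(range(len(cs)),key=lambda i:cv2.contourArea(cs[i]) if h[0][i][3]<0 else 0)
    print(cv2.contourArea(cs[i]))
    k=cv2.morphologyEx(cv2.drawContours(np.zeros_like(m),cs,i,1,-1),cv2.MORPH_OPEN,cv2.getStructuringElement(2,(21,21)))
    c=max(cv2.findContours(k,0,1)[0],key=cv2.contourArea);e=cv2.fitEllipse(c);print(f,e)
    return e[0][0]+x-w,e[0][1]+y-w
a=hole('pics/w3.png',(369,129));b=hole('pics/w4.png',(323,210))
print(a,b,tri((A,a),(B,b)))
print('hole clicks',tri((A,(369.5,129.5)),(B,(322.7,210.7))), onz(B,(322.7,210.7),36))
p=onz(B,(317.3,106),6);q=onz(B,(328,284),6);print(p,q,(p+q)/2,np.degrees(np.arctan2(*(p-q)[[1,0]])))
p=onz(A,(364,48),6);q=onz(A,(368,201),6);print(p,q,(p+q)/2,np.degrees(np.arctan2(*(p-q)[[1,0]])))
print(onz(B,(322.7,(373+516-600)/2/.75),4), onz(A,(274/.75,92/.75),4))
```

```text
3583.0
pics/w3.png ((50.12925338745117, 50.263031005859375), (64.81851959228516, 65.84402465820312), 2.4798545837402344)
5621.5
pics/w4.png ((49.82355499267578, 49.074066162109375), (81.08736419677734, 86.4220199584961), 2.03554630279541)
(369.1292533874512, 129.26303100585938) (322.8235549926758, 209.07406616210938) (array([486.26, 234.54,  25.71]), [np.float64(0.10571439851945094), np.float64(0.1057143985194539)])
hole clicks (array([486.1 , 234.53,  29.41]), [np.float64(0.039910681989781975), np.float64(0.03991068198969964)]) [484.91 236.4   36.  ]
[447.06 291.38   6.  ] [526.54 176.48   6.  ] [486.8  233.93   6.  ] 124.6738309803593
[447.4  290.85   6.  ] [526.88 176.29   6.  ] [487.14 233.57   6.  ] 124.75324503135252
[483.06 239.51   4.  ] [483.67 237.79   4.  ]
```

The lid centre is at (486.3, 234.5), its ribs are at 124.7°, and the measured height matches the text. I descend in two steps and grip.

>>> play_rows(
  commands=[
    {"xyz":[0.01,0.01,-0.25],"angular":[0,0,0.08]},
    {"xyz":[0.01,0.01,-0.5],"angular":[0,0,0.08]},
    {"xyz":[0.01,0.01,-0.75],"angular":[0,0,0.08]},
    {"xyz":[0.01,0.01,-0.9],"angular":[0,0,0.08]},
    {"xyz":[0.01,0.01,-0.9],"angular":[0,0,0.08]},
  ],
)

```text
clock: 7.8
eef_pos: [486.4, 233.8, 17.7]
tcp_rot: [[-0.57, 0.822, -0.002], [0.822, 0.57, -0.0], [0.001, -0.002, -1.0]]
wrist_force: [0.5, 0.9, 0.5]
opening: 85.6
gripper_force: 0.0
```

>>> play_rows(
  commands=[
    {"xyz":[0,0,-0.05],"angular":[0,0,0]},
    {"xyz":[0,0,-0.1],"angular":[0,0,0]},
    {"xyz":[0,0,-0.1],"angular":[0,0,0]},
    {"xyz":[0,0,-0.1],"angular":[0,0,0]},
    {"xyz":[0,0,-0.1],"angular":[0,0,0]},
  ],
)

```text
clock: 8.43
eef_pos: [487.2, 234.1, 8.6]
tcp_rot: [[-0.57, 0.821, 0.0], [0.821, 0.57, 0.0], [-0.0, 0.0, -1.0]]
wrist_force: [-0.6, -0.0, 0.6]
opening: 85.4
gripper_force: 0.0
```

>>> play_rows(
  commands=[
    {"xyz":[0,0,0],"angular":[0,0,0]},
    {"xyz":[0,0,0],"angular":[0,0,0]},
    {"xyz":[0,0,0],"angular":[0,0,0]},
    {"xyz":[0,0,0],"angular":[0,0,0]},
    {"xyz":[0,0,0],"angular":[0,0,0]},
  ],
  gripper=1,
  grip_force=60,
)

```text
clock: 9.05
eef_pos: [487.4, 234.1, 9.1]
tcp_rot: [[-0.57, 0.821, 0.001], [0.821, 0.57, 0.0], [-0.0, 0.001, -1.0]]
wrist_force: [-0.6, -0.4, 6.4]
opening: 55.0
gripper_force: 63.7
```

The grip landed a little high on the knob (TCP 9 mm), so I regrip 5 mm lower and then lift.

>>> play_rows(
  commands=[
    {"xyz":[0,0,0],"angular":[0,0,0]},
    {"xyz":[0,0,0],"angular":[0,0,0]},
    {"xyz":[0,0,0],"angular":[0,0,0]},
    {"xyz":[0,0,-0.05],"angular":[0,0,0]},
    {"xyz":[0,0,-0.05],"angular":[0,0,0]},
  ],
  gripper=-1,
)

```text
clock: 9.68
eef_pos: [486.4, 233.8, 2.4]
tcp_rot: [[-0.57, 0.821, -0.001], [0.821, 0.57, -0.0], [0.0, -0.001, -1.0]]
wrist_force: [-0.4, -0.2, -0.3]
opening: 85.1
gripper_force: 0.0
```

>>> play_rows(
  commands=[
    {"xyz":[0,0,0],"angular":[0,0,0]},
    {"xyz":[0,0,0],"angular":[0,0,0]},
    {"xyz":[0,0,0],"angular":[0,0,0]},
    {"xyz":[0,0,0],"angular":[0,0,0]},
    {"xyz":[0,0,0],"angular":[0,0,0]},
  ],
  gripper=1,
  grip_force=70,
)

```text
clock: 10.3
eef_pos: [487.7, 234.3, 4.0]
tcp_rot: [[-0.57, 0.821, 0.001], [0.821, 0.57, 0.001], [-0.0, 0.001, -1.0]]
wrist_force: [-0.1, 0.5, 3.6]
opening: 55.3
gripper_force: 74.3
```

>>> play_rows(
  commands=[
    {"xyz":[0,0,0.1],"angular":[0,0,0]},
    {"xyz":[0,0,0.3],"angular":[0,0,0]},
    {"xyz":[0,0,0.5],"angular":[0,0,0]},
    {"xyz":[0,0,0.75],"angular":[0,0,0]},
    {"xyz":[0,0,1],"angular":[0,0,0]},
  ],
)

```text
clock: 10.92
eef_pos: [485.8, 233.6, 103.0]
tcp_rot: [[-0.57, 0.821, -0.003], [0.821, 0.57, -0.001], [0.001, -0.003, -1.0]]
wrist_force: [1.0, 0.6, -2.6]
opening: 55.1
gripper_force: 74.3
```

Lid is held (about 2.6 N of weight). Carrying it over to the rotor while turning it +78°.

>>> play_rows(
  commands=[
    {"xyz":[0,-0.1,0.25],"angular":[0,0,0]},
    {"xyz":[0,-0.3,0.5],"angular":[0,0,0.1]},
    {"xyz":[0.1,-0.5,0.75],"angular":[0,0,0.2]},
    {"xyz":[0.1,-0.7,1],"angular":[0,0,0.3]},
    {"xyz":[0.1,-0.9,1],"angular":[0,0,0.4]},
  ],
)

```text
clock: 11.55
eef_pos: [497.8, 143.5, 205.4]
tcp_rot: [[-0.798, 0.603, 0.003], [0.603, 0.798, 0.0], [-0.002, 0.002, -1.0]]
wrist_force: [1.2, 0.4, -2.5]
opening: 55.3
gripper_force: 74.5
```

>>> play_rows(
  commands=[
    {"xyz":[0,-0.2,0.1],"angular":[0,0,0.1]},
    {"xyz":[0,-0.4,0.2],"angular":[0,0,0.2]},
    {"xyz":[0.1,-0.6,0.3],"angular":[0,0,0.3]},
    {"xyz":[0.1,-0.8,0.4],"angular":[0,0,0.4]},
    {"xyz":[0.1,-1,0.5],"angular":[0,0,0.5]},
  ],
)

```text
clock: 12.18
eef_pos: [506.2, 43.4, 252.6]
tcp_rot: [[-0.968, 0.252, -0.003], [0.252, 0.968, 0.0], [0.003, -0.001, -1.0]]
wrist_force: [0.1, 0.1, -1.5]
opening: 54.7
gripper_force: 74.5
```

>>> play_rows(
  commands=[
    {"xyz":[0,-0.2,0],"angular":[0,0,0.1]},
    {"xyz":[0.05,-0.4,0],"angular":[0,0,0.2]},
    {"xyz":[0.1,-0.6,0],"angular":[0,0,0.3]},
    {"xyz":[0.15,-0.8,0],"angular":[0,0,0.4]},
    {"xyz":[0.2,-1,0],"angular":[0,0,0.5]},
  ],
)

```text
clock: 12.8
eef_pos: [526.3, -56.4, 252.4]
tcp_rot: [[-0.99, -0.138, -0.003], [-0.138, 0.99, 0.001], [0.003, 0.001, -1.0]]
wrist_force: [1.2, -0.4, -2.9]
opening: 55.1
gripper_force: 74.5
```

>>> play_rows(
  commands=[
    {"xyz":[0,-0.2,0],"angular":[0,0,0.1]},
    {"xyz":[0.05,-0.4,0],"angular":[0,0,0.2]},
    {"xyz":[0.1,-0.6,0],"angular":[0,0,0.33]},
    {"xyz":[0.14,-0.8,0],"angular":[0,0,0.33]},
    {"xyz":[0.14,-1,0],"angular":[0,0,0.33]},
  ],
)

```text
clock: 13.42
eef_pos: [540.8, -156.8, 252.7]
tcp_rot: [[-0.923, -0.384, -0.001], [-0.384, 0.923, 0.001], [0.001, 0.001, -1.0]]
wrist_force: [0.7, 0.6, -3.3]
opening: 54.6
gripper_force: 74.5
```

>>> play_rows(
  commands=[
    {"xyz":[0,-0.2,0],"angular":[0,0,0]},
    {"xyz":[0,-0.4,0],"angular":[0,0,0]},
    {"xyz":[0,-0.6,0],"angular":[0,0,0]},
    {"xyz":[0,-0.8,0],"angular":[0,0,0]},
    {"xyz":[0,-0.8,0],"angular":[0,0,0]},
  ],
)

```text
clock: 14.05
eef_pos: [540.8, -237.7, 252.9]
tcp_rot: [[-0.924, -0.383, -0.0], [-0.383, 0.924, 0.0], [0.0, 0.0, -1.0]]
wrist_force: [0.8, 0.3, -2.8]
opening: 55.0
gripper_force: 74.5
```

Run:
```python
from h import *
np.set_printoptions(precision=2,suppress=True)
C=cam('wrist');s=manip.sense();im=save('wrist','w5.png');t=save('top','t5.png');sc=save('scene','s5.png')
import pickle;pickle.dump((C,s),open('w5.pkl','wb'))
print(s['eef_pos'],s['tcp_rot'],s['qpos'])
e=s['eef_pos']
p=proj(C,[e+[0,0,32]])[0];print('pred wrist',p)
def cr(n,i,p,w):
    x,y=int(p[0]-w*2/3),int(p[1]-w/2);y=max(0,min(y,400-w));print(n,x,y)
    return cv2.resize(i[y:y+w,x:x+w*4//3,::-1],(400,300),interpolation=cv2.INTER_CUBIC)
pt=proj(cam('top'),[e+[0,0,32]])[0];ps=proj(cam('scene'),[e+[0,0,32]])[0];print(pt,ps)
cv2.imwrite('pics/c5.png',np.vstack([np.hstack([cr('w',im,p,150),cr('t',t,pt,75)]),np.hstack([cr('s',sc,ps,75),cr('s2',sc,ps,150)])]))
```

```text
[ 540.83 -237.7   252.93] [[-0.92 -0.38 -0.  ]
 [-0.38  0.92  0.  ]
 [ 0.    0.   -1.  ]] [-0.53  0.23  0.35  1.69 -0.   -0.92]
pred wrist [320.37 298.88]
[471.43 177.5 ] [204.81 113.38]
w 220 223
t 421 139
s 154 75
s2 104 38
```

View pics/c5.png

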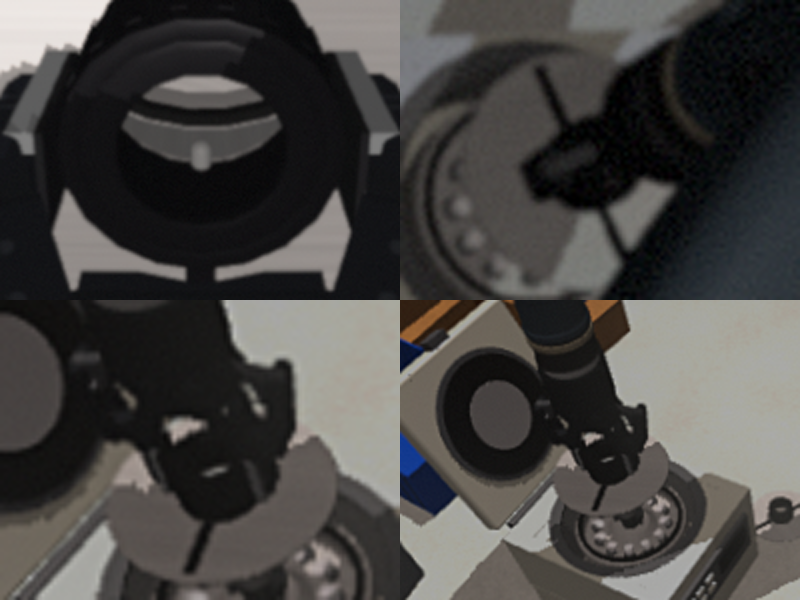

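The wrist crop shows the held hole centred at (321,297), against a prediction of (320.4,298.9). So the lid is within 0.7 mm of the TCP. Next I descend to just above the knob and average the pose.

>>> play_rows(
  commands=[
    {"xyz":[-0.01,0,-0.1],"angular":[0,0,0]},
    {"xyz":[-0.01,0,-0.2],"angular":[0,0,0]},
    {"xyz":[-0.01,0,-0.3],"angular":[0,0,0]},
    {"xyz":[-0.01,0,-0.36],"angular":[0,0,0]},
    {"xyz":[-0.01,0,-0.36],"angular":[0,0,0]},
  ],
)

```text
clock: 14.82
eef_pos: [539.6, -235.6, 216.3]
tcp_rot: [[-0.923, -0.385, -0.001], [-0.385, 0.923, 0.001], [0.001, 0.001, -1.0]]
wrist_force: [0.5, 0.3, -2.4]
opening: 55.0
gripper_force: 74.5
```

Run:
```python
from h import *
np.set_printoptions(precision=2,suppress=True)
L=[]
for i in range(6):
    snapshot('wrist');s=manip.sense();L.append(np.r_[s['eef_pos'],s['wrist_force'],s['wrist_torque']])
L=np.array(L);print(L);print(L.mean(0))
```

```text
[[ 539.86 -235.83  216.99   -0.05   -0.4    -1.78   -0.06   -0.08    0.01]
 [ 540.08 -235.98  217.5     0.01   -0.26   -2.94    0.01    0.02    0.02]
 [ 540.21 -236.07  217.77   -0.56    0.22   -1.51   -0.     -0.06    0.02]
 [ 540.29 -236.13  217.93   -0.35   -0.51   -3.15   -0.02   -0.01    0.  ]
 [ 540.27 -236.14  217.92   -0.      0.61   -2.33    0.01    0.02   -0.04]
 [ 540.28 -236.11  217.9     0.49   -0.42   -2.15    0.01    0.04    0.03]]
[ 540.16 -236.04  217.67   -0.08   -0.13   -2.31   -0.01   -0.01    0.  ]
```

>>> play_rows(
  commands=[
    {"xyz":[-0.004,-0.004,-0.05],"angular":[0,0,0]},
    {"xyz":[-0.004,-0.004,-0.1],"angular":[0,0,0]},
    {"xyz":[-0.004,-0.004,-0.15],"angular":[0,0,0]},
    {"xyz":[-0.004,-0.004,-0.2],"angular":[0,0,0]},
    {"xyz":[-0.004,-0.004,-0.2],"angular":[0,0,0]},
  ],
)

```text
clock: 15.75
eef_pos: [539.2, -236.1, 196.4]
tcp_rot: [[-0.923, -0.385, -0.001], [-0.385, 0.923, 0.001], [0.001, 0.001, -1.0]]
wrist_force: [-0.2, -0.2, -1.7]
opening: 54.5
gripper_force: 74.5
```

>>> play_rows(
  commands=[
    {"xyz":[0,0,-0.05],"angular":[0,0,0]},
    {"xyz":[0,0,-0.1],"angular":[0,0,0]},
    {"xyz":[0,0,-0.15],"angular":[0,0,0]},
    {"xyz":[0,0,-0.2],"angular":[0,0,0]},
    {"xyz":[0,0,-0.2],"angular":[0,0,0]},
  ],
)

```text
clock: 16.38
eef_pos: [539.2, -236.1, 176.5]
tcp_rot: [[-0.923, -0.385, -0.001], [-0.385, 0.923, 0.001], [0.001, 0.001, -1.0]]
wrist_force: [0.7, 0.2, -2.8]
opening: 54.8
gripper_force: 74.5
```

Run:
```python
from h import *
np.set_printoptions(precision=2,suppress=True)
for i in range(4):
    snapshot('wrist');s=manip.sense();print(np.r_[s['eef_pos'],s['wrist_force'],s['wrist_torque']])
```

```text
[ 539.41 -236.24  176.94   -0.02   -0.31   -2.69    0.08   -0.02    0.01]
[ 539.6  -236.33  177.25    0.11   -0.19   -2.35    0.02    0.01    0.02]
[ 539.73 -236.4   177.51    0.01    0.89   -2.28    0.02   -0.02   -0.02]
[ 539.76 -236.43  177.58    1.28   -0.41   -1.71   -0.01   -0.02   -0.01]
```

>>> play_rows(
  commands=[
    {"xyz":[0,0,-0.05],"angular":[0,0,0]},
    {"xyz":[0,0,-0.1],"angular":[0,0,0]},
    {"xyz":[0,0,-0.15],"angular":[0,0,0]},
    {"xyz":[0,0,-0.17],"angular":[0,0,0]},
    {"xyz":[0,0,-0.17],"angular":[0,0,0]},
  ],
)

```text
clock: 17.2
eef_pos: [539.4, -236.2, 159.9]
tcp_rot: [[-0.923, -0.385, -0.001], [-0.385, 0.923, 0.0], [0.0, 0.001, -1.0]]
wrist_force: [-0.4, 0.4, -2.4]
opening: 55.0
gripper_force: 74.5
```

>>> play_rows(
  commands=[
    {"xyz":[0,0,-0.005],"angular":[0,0,0]},
    {"xyz":[0,0,-0.01],"angular":[0,0,0]},
    {"xyz":[0,0,-0.015],"angular":[0,0,0]},
    {"xyz":[0,0,-0.02],"angular":[0,0,0]},
    {"xyz":[0,0,-0.02],"angular":[0,0,0]},
  ],
)

```text
clock: 17.82
eef_pos: [539.7, -236.4, 158.7]
tcp_rot: [[-0.923, -0.385, 0.0], [-0.385, 0.923, -0.0], [-0.0, -0.0, -1.0]]
wrist_force: [-0.9, 0.5, -1.2]
opening: 54.9
gripper_force: 74.7
```

>>> play_rows(
  commands=[
    {"xyz":[0,0,-0.005],"angular":[0,0,0]},
    {"xyz":[0,0,-0.01],"angular":[0,0,0]},
    {"xyz":[0,0,-0.01],"angular":[0,0,0]},
    {"xyz":[0,0,-0.01],"angular":[0,0,0]},
    {"xyz":[0,0,-0.01],"angular":[0,0,0]},
  ],
)

```text
clock: 18.45
eef_pos: [539.7, -236.4, 158.1]
tcp_rot: [[-0.923, -0.385, 0.001], [-0.385, 0.923, -0.001], [-0.0, -0.001, -1.0]]
wrist_force: [-1.6, 0.9, 5.3]
opening: 54.9
gripper_force: 75.1
```

Run:
```python
from h import *
np.set_printoptions(precision=2,suppress=True)
for i in range(4):
    snapshot('wrist');s=manip.sense();print(np.r_[s['eef_pos'],s['wrist_force'],s['wrist_torque']])
```

```text
[ 539.72 -236.4   158.14   -2.94    0.37    5.15    0.38    0.56    0.  ]
[ 539.74 -236.41  158.16   -2.49    0.48    6.32    0.42    0.52    0.01]
[ 539.73 -236.39  158.13   -2.41    0.44    5.38    0.44    0.56    0.06]
[ 539.72 -236.39  158.15   -2.33    0.76    5.24    0.41    0.53   -0.  ]
```

Contact is on the seal at TCP ≈158.5, so the underside is about 154.6 mm. The moment shows one-sided contact, so I let go to let the lid settle flat, then regrip.

>>> play_rows(
  commands=[
    {"xyz":[0,0,0],"angular":[0,0,0]},
    {"xyz":[0,0,0],"angular":[0,0,0]},
    {"xyz":[0,0,0],"angular":[0,0,0]},
    {"xyz":[0,0,0],"angular":[0,0,0]},
    {"xyz":[0,0,0],"angular":[0,0,0]},
  ],
  gripper=-1,
)

```text
clock: 19.27
eef_pos: [539.6, -236.4, 157.2]
tcp_rot: [[-0.923, -0.385, -0.0], [-0.385, 0.923, 0.0], [0.0, 0.0, -1.0]]
wrist_force: [0.6, -0.7, 0.0]
opening: 85.4
gripper_force: 0.0
```

Run:
```python
from h import *
np.set_printoptions(precision=2,suppress=True)
C=cam('wrist');s=manip.sense();im=save('wrist','w6.png')
print(np.r_[s['eef_pos'],s['wrist_force'],s['wrist_torque']],s['opening'],proj(C,[[539.8,-236.5,205],[539.8,-236.5,190]]))
cv2.imwrite('pics/w6c.png',np.hstack([cv2.resize(im[220:400,230:410,::-1],(400,400),interpolation=cv2.INTER_CUBIC),cv2.resize(im[:,120:520,::-1],(400,400))]))
```

```text
[ 539.63 -236.36  157.2     0.58   -0.67    0.01   -0.05   -0.03   -0.04] 85.44691319330381 [[319.76 325.75]
 [319.84 300.32]]
```

View pics/w6c.png

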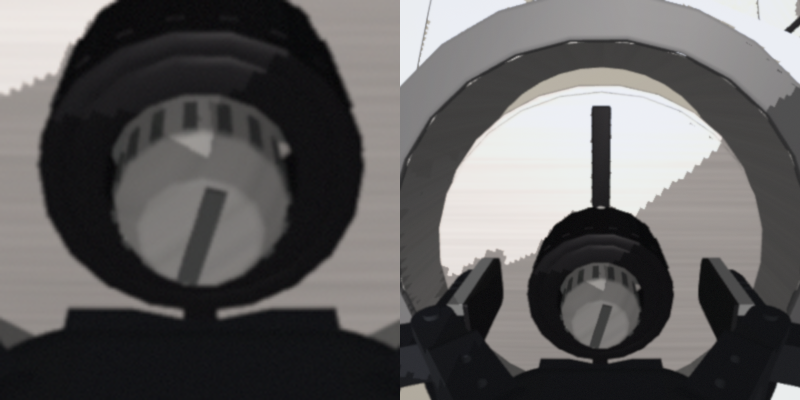

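The lid is seated in the chamber with its ribs in line with the tool. The slotted knob stands up centred in the hole. Now I regrip and turn clockwise to just before the earliest bite.

>>> play_rows(
  commands=[
    {"xyz":[0,0,0],"angular":[0,0,0]},
    {"xyz":[0,0,0],"angular":[0,0,0]},
    {"xyz":[0,0,0],"angular":[0,0,0]},
    {"xyz":[0,0,0],"angular":[0,0,0]},
    {"xyz":[0,0,0],"angular":[0,0,0]},
  ],
  gripper=1,
  grip_force=70,
)

```text
clock: 19.95
eef_pos: [539.7, -236.4, 157.8]
tcp_rot: [[-0.923, -0.385, 0.0], [-0.385, 0.923, -0.0], [-0.0, -0.001, -1.0]]
wrist_force: [-0.8, 1.2, 2.6]
opening: 54.9
gripper_force: 73.4
```

```bash
cat > r.py <<'E'
from h import *
np.set_printoptions(precision=2,suppress=True)
for i in range(3):
    snapshot('wrist');s=manip.sense();R=s['tcp_rot'];print(np.r_[s['clock'],s['eef_pos'],s['wrist_force'],s['wrist_torque']],'yaw',np.degrees(np.arctan2(R[1,0],R[0,0]))%360,s['opening'])
E
python3 r.py
```

```text
[  20.    539.68 -236.43  157.77   -0.48    0.21    3.28    0.03    0.21
    0.04] yaw 202.6287035470242 55.2326351200758
[  20.05  539.7  -236.42  157.77   -1.73    0.21    3.85    0.01    0.25
    0.06] yaw 202.62999233870033 55.1103413143456
[  20.1   539.69 -236.43  157.75   -1.45    0.38    4.22    0.02    0.28
   -0.  ] yaw 202.6304675088149 54.942606551649554
```

>>> play_rows(
  commands=[
    {"xyz":[0,0,0],"angular":[0,0,-0.15]},
    {"xyz":[0,0,0],"angular":[0,0,-0.3]},
    {"xyz":[0,0,0],"angular":[0,0,-0.45]},
    {"xyz":[0,0,0],"angular":[0,0,-0.6]},
    {"xyz":[0,0,0],"angular":[0,0,-0.6]},
  ],
)

```text
clock: 20.72
eef_pos: [540.2, -236.6, 157.8]
tcp_rot: [[-0.997, 0.076, 0.002], [0.076, 0.997, -0.001], [-0.002, -0.001, -1.0]]
wrist_force: [0.1, -0.5, 3.4]
opening: 55.2
gripper_force: 73.5
```

```bash
python3 r.py
```

```text
[  20.77  540.21 -236.61  157.79    0.62    0.07    3.57   -0.06   -0.06
   -0.29] yaw 175.695330173239 55.126710950294985
[  20.82  540.19 -236.61  157.74    0.66   -0.49    3.31   -0.1    -0.19
   -0.23] yaw 175.69073519511682 54.962560015075404
[  20.88  540.19 -236.6   157.74    0.99    0.05    4.26   -0.07   -0.13
   -0.23] yaw 175.68114412785792 55.12650913952258
```

>>> play_rows(
  commands=[
    {"xyz":[0,0,0],"angular":[0,0,-0.06]},
    {"xyz":[0,0,0],"angular":[0,0,-0.12]},
    {"xyz":[0,0,0],"angular":[0,0,-0.18]},
    {"xyz":[0,0,0],"angular":[0,0,-0.24]},
    {"xyz":[0,0,0],"angular":[0,0,-0.3]},
  ],
)

```text
clock: 21.5
eef_pos: [539.8, -236.5, 157.7]
tcp_rot: [[-0.952, 0.306, 0.001], [0.306, 0.952, -0.001], [-0.001, -0.0, -1.0]]
wrist_force: [0.2, -0.3, 4.1]
opening: 55.0
gripper_force: 73.6
```

```bash
python3 r.py
```

```text
[  21.55  539.81 -236.46  157.74    0.07    0.4     4.78   -0.12    0.04
    0.05] yaw 162.12200860495645 54.88247049027454
[  21.6   539.8  -236.46  157.69    0.19   -0.59    5.03   -0.08    0.
   -0.09] yaw 162.20115689891503 55.106079206305985
[  21.65  539.8  -236.46  157.69   -0.31    1.04    4.76   -0.09    0.05
   -0.12] yaw 162.1984763957218 54.794095963150134
```

>>> play_rows(
  commands=[
    {"xyz":[0,0,0],"angular":[0,0,-0.025]},
    {"xyz":[0,0,0],"angular":[0,0,-0.05]},
    {"xyz":[0,0,0],"angular":[0,0,-0.075]},
    {"xyz":[0,0,0],"angular":[0,0,-0.1]},
    {"xyz":[0,0,0],"angular":[0,0,-0.125]},
  ],
)

```text
clock: 22.28
eef_pos: [539.8, -236.4, 157.7]
tcp_rot: [[-0.917, 0.398, 0.001], [0.398, 0.917, -0.001], [-0.001, -0.0, -1.0]]
wrist_force: [0.0, -0.9, 5.2]
opening: 55.1
gripper_force: 73.6
```

```bash
python3 r.py
```

```text
[  22.32  539.79 -236.44  157.65    0.15   -0.74    4.82   -0.11    0.01
    0.25] yaw 156.5217989232264 54.66103056183127
[  22.38  539.79 -236.44  157.69   -0.28    0.17    4.43   -0.09    0.05
    0.21] yaw 156.55172961854078 55.22764791132283
[  22.43  539.77 -236.45  157.66    0.75   -0.52    4.71   -0.1     0.07
    0.13] yaw 156.55538721594186 55.30063907611382
```

>>> play_rows(
  commands=[
    {"xyz":[0,0,0.008],"angular":[0,0,0]},
    {"xyz":[0,0,0.008],"angular":[0,0,-0.02]},
    {"xyz":[0,0,0.008],"angular":[0,0,-0.04]},
    {"xyz":[0,0,0.008],"angular":[0,0,-0.07]},
    {"xyz":[0,0,0.008],"angular":[0,0,-0.1]},
  ],
)

```text
clock: 23.05
eef_pos: [539.4, -236.2, 157.9]
tcp_rot: [[-0.882, 0.471, -0.001], [0.471, 0.882, 0.0], [0.001, -0.0, -1.0]]
wrist_force: [0.7, -0.4, 2.4]
opening: 55.0
gripper_force: 73.4
```

```bash
python3 r.py
```

```text
[  23.1   539.37 -236.25  157.86    0.44    0.21    2.26   -0.11    0.07
    0.06] yaw 151.88086767805447 55.38373462565778
[  23.15  539.36 -236.22  157.85   -0.24   -0.67    1.77   -0.11    0.05
   -0.08] yaw 151.94004596951862 54.96429511447305
[  23.2   539.37 -236.21  157.88   -0.26    0.57    3.27   -0.09    0.11
   -0.09] yaw 151.94939373533464 55.256762057858126
```

>>> play_rows(
  commands=[
    {"xyz":[0,0,0],"angular":[0,0,-0.02]},
    {"xyz":[0,0,0],"angular":[0,0,-0.04]},
    {"xyz":[0,0,0],"angular":[0,0,-0.06]},
    {"xyz":[0,0,0],"angular":[0,0,-0.08]},
    {"xyz":[0,0,0],"angular":[0,0,-0.1]},
  ],
)

```text
clock: 23.82
eef_pos: [539.4, -236.5, 157.9]
tcp_rot: [[-0.843, 0.538, -0.001], [0.538, 0.843, -0.0], [0.0, -0.0, -1.0]]
wrist_force: [-1.5, -1.4, 1.0]
opening: 54.7
gripper_force: 73.4
```

```bash
python3 r.py
```

```text
[  23.88  539.39 -236.47  157.88   -0.46   -1.56    1.5    -0.24    0.18
    0.18] yaw 147.42082280236914 55.00317620343874
[  23.93  539.39 -236.48  157.87   -1.09   -0.6    -0.18   -0.23    0.19
    0.11] yaw 147.45458294643979 55.00289186238542
[  23.98  539.39 -236.47  157.9    -0.88   -1.36    0.69   -0.29    0.2
    0.02] yaw 147.46258751997559 55.37150691270979
```

>>> play_rows(
  commands=[
    {"xyz":[0,0,0],"angular":[0,0,-0.02]},
    {"xyz":[0,0,0],"angular":[0,0,-0.04]},
    {"xyz":[0,0,0],"angular":[0,0,-0.06]},
    {"xyz":[0,0,0],"angular":[0,0,-0.08]},
    {"xyz":[0,0,0],"angular":[0,0,-0.08]},
  ],
)

```text
clock: 24.6
eef_pos: [539.3, -236.6, 157.8]
tcp_rot: [[-0.808, 0.59, -0.001], [0.59, 0.808, -0.0], [0.001, -0.001, -1.0]]
wrist_force: [-1.8, -2.3, -0.3]
opening: 55.0
gripper_force: 73.8
```

```bash
python3 r.py
```

```text
[  24.65  539.25 -236.61  157.79   -2.67   -2.79   -1.     -0.65    0.42
    0.18] yaw 143.8683759258847 55.16803708241251
[  24.7   539.27 -236.6   157.77   -2.61   -2.93   -0.57   -0.68    0.41
    0.17] yaw 143.87148263962754 54.96388424233864
[  24.75  539.26 -236.64  157.82   -1.59   -2.93   -1.     -0.8     0.47
    0.14] yaw 143.87108449379184 55.0385975809253
```

The pins are beginning to bite at yaw ≈148.5° (0.63 rad clockwise of hub x), with a small tilt load from the grip. I let go and regrip to relieve it before tightening.

>>> play_rows(
  commands=[
    {"xyz":[0,0,0],"angular":[0,0,0]},
    {"xyz":[0,0,0],"angular":[0,0,0]},
    {"xyz":[0,0,0],"angular":[0,0,0]},
    {"xyz":[0.004,0,-0.003],"angular":[0,0,0]},
    {"xyz":[0.004,0,-0.003],"angular":[0,0,0]},
  ],
  gripper=-1,
)

```text
clock: 25.38
eef_pos: [540.2, -236.2, 157.9]
tcp_rot: [[-0.808, 0.589, 0.0], [0.589, 0.808, 0.0], [-0.0, 0.0, -1.0]]
wrist_force: [0.5, 0.8, 0.2]
opening: 85.5
gripper_force: 0.0
```

>>> play_rows(
  commands=[
    {"xyz":[0,0,0],"angular":[0,0,0]},
    {"xyz":[0,0,0],"angular":[0,0,0]},
    {"xyz":[0,0,0],"angular":[0,0,0]},
    {"xyz":[0,0,0],"angular":[0,0,0]},
    {"xyz":[0,0,0],"angular":[0,0,0]},
  ],
  gripper=1,
  grip_force=70,
)

```text
clock: 26.0
eef_pos: [539.9, -236.6, 158.5]
tcp_rot: [[-0.808, 0.589, 0.0], [0.589, 0.808, -0.001], [-0.001, -0.001, -1.0]]
wrist_force: [-3.3, 1.0, 5.2]
opening: 55.0
gripper_force: 73.5
```

```bash
python3 r.py
```

```text
[  26.05  539.83 -236.64  158.45   -2.4     0.72    4.88   -0.22    0.67
   -0.  ] yaw 143.89905293088353 54.97168022919014
[  26.1   539.88 -236.63  158.47   -2.08   -0.36    6.34   -0.28    0.77
    0.02] yaw 143.89760233664293 54.83998635359044
[  26.15  539.84 -236.68  158.45   -3.18   -0.02    5.1    -0.2     0.71
    0.  ] yaw 143.89438197670796 54.576319798701654
```

>>> play_rows(
  commands=[
    {"xyz":[0,0,0],"angular":[0,0,-0.02]},
    {"xyz":[0,0,-0.002],"angular":[0,0,-0.04]},
    {"xyz":[0,0,-0.003],"angular":[0,0,-0.06]},
    {"xyz":[0,0,-0.003],"angular":[0,0,-0.08]},
    {"xyz":[0,0,-0.003],"angular":[0,0,-0.08]},
  ],
)

```text
clock: 26.78
eef_pos: [540.0, -237.1, 158.3]
tcp_rot: [[-0.77, 0.638, 0.0], [0.638, 0.77, -0.002], [-0.001, -0.001, -1.0]]
wrist_force: [-3.2, -1.4, 5.0]
opening: 55.2
gripper_force: 73.7
```

```bash
python3 r.py
```

```text
[  26.82  539.99 -237.05  158.34   -1.91   -1.31    6.12   -0.4     0.72
    0.45] yaw 140.3733171077557 54.755582677157356
[  26.88  540.   -237.06  158.35   -2.96   -1.65    6.55   -0.36    0.69
    0.44] yaw 140.37160108244754 54.695780588950264
[  26.93  539.98 -237.05  158.31   -3.1    -1.38    5.02   -0.38    0.69
    0.45] yaw 140.3708225608409 54.8088707635355
```

>>> play_rows(
  commands=[
    {"xyz":[0,0,0],"angular":[0,0,-0.02]},
    {"xyz":[0,0,0],"angular":[0,0,-0.04]},
    {"xyz":[0,0,-0.001],"angular":[0,0,-0.06]},
    {"xyz":[0,0,-0.002],"angular":[0,0,-0.08]},
    {"xyz":[0,0,-0.002],"angular":[0,0,-0.08]},
  ],
)

```text
clock: 27.55
eef_pos: [540.0, -237.2, 158.2]
tcp_rot: [[-0.729, 0.685, 0.0], [0.685, 0.729, -0.002], [-0.002, -0.002, -1.0]]
wrist_force: [-3.7, -1.9, 5.0]
opening: 55.1
gripper_force: 73.7
```

```bash
python3 r.py
```

```text
[  27.6   540.04 -237.25  158.23   -2.8    -1.14    6.33   -0.49    0.71
    0.59] yaw 136.79647172061257 54.459893421312394
[  27.65  540.02 -237.26  158.17   -3.94   -1.79    5.78   -0.38    0.76
    0.62] yaw 136.79821536102355 55.085847352767864
[  27.7   540.01 -237.23  158.19   -2.67   -0.82    5.92   -0.47    0.7
    0.57] yaw 136.7953094664876 54.480444860450945
```

Torque is rising steadily (0.2 → 0.45 → 0.6 Nm), which matches about 16 N on the seal, 0.2 rad past the bite. One small final turn to about 0.24 rad past the bite, then let go.

>>> play_rows(
  commands=[
    {"xyz":[0,0,0],"angular":[0,0,-0.02]},
    {"xyz":[0,0,-0.001],"angular":[0,0,-0.04]},
    {"xyz":[0,0,-0.001],"angular":[0,0,-0.05]},
    {"xyz":[0,0,-0.001],"angular":[0,0,-0.05]},
    {"xyz":[0,0,-0.001],"angular":[0,0,-0.05]},
  ],
)

```text
clock: 28.32
eef_pos: [540.0, -237.4, 158.1]
tcp_rot: [[-0.702, 0.712, 0.0], [0.712, 0.702, -0.003], [-0.002, -0.002, -1.0]]
wrist_force: [-3.0, -2.2, 5.2]
opening: 55.1
gripper_force: 73.7
```

```bash
python3 r.py
```

```text
[  28.38  539.95 -237.35  158.11   -3.12   -2.22    5.55   -0.48    0.71
    0.78] yaw 134.5805431457932 55.213953751461
[  28.43  539.97 -237.37  158.11   -2.66   -1.45    5.31   -0.54    0.77
    0.75] yaw 134.57924198502388 55.335154810635466
[  28.48  539.92 -237.37  158.11   -3.02   -2.8     5.96   -0.51    0.76
    0.81] yaw 134.57648799634165 54.93427704498803
```

>>> play_rows(
  commands=[
    {"xyz":[0,0,0],"angular":[0,0,0]},
    {"xyz":[0,0,0],"angular":[0,0,0]},
    {"xyz":[0,0,0],"angular":[0,0,0]},
    {"xyz":[0,0,0],"angular":[0,0,0]},
    {"xyz":[0,0,0],"angular":[0,0,0]},
  ],
  gripper=-1,
)

```text
clock: 29.1
eef_pos: [540.0, -236.2, 157.1]
tcp_rot: [[-0.7, 0.714, -0.0], [0.714, 0.7, 0.0], [0.0, 0.0, -1.0]]
wrist_force: [0.1, -0.5, -0.0]
opening: 85.7
gripper_force: 0.0
```

Run:
```python
from h import *
C=cam('wrist');s=manip.sense();im=save('wrist','w7.png');print(s['clock'],s['eef_pos'],s['wrist_force'],s['opening'])
cv2.imwrite('pics/w7c.png',np.hstack([cv2.resize(im[220:400,230:410,::-1],(400,400),interpolation=cv2.INTER_CUBIC),cv2.resize(im[:,120:520,::-1],(400,400))]))
```

```text
29.1 [ 540.04405773 -236.24840095  157.10658227] [ 0.07834421 -0.53528847 -0.00240606] 85.66497415361094
```

View pics/w7c.png

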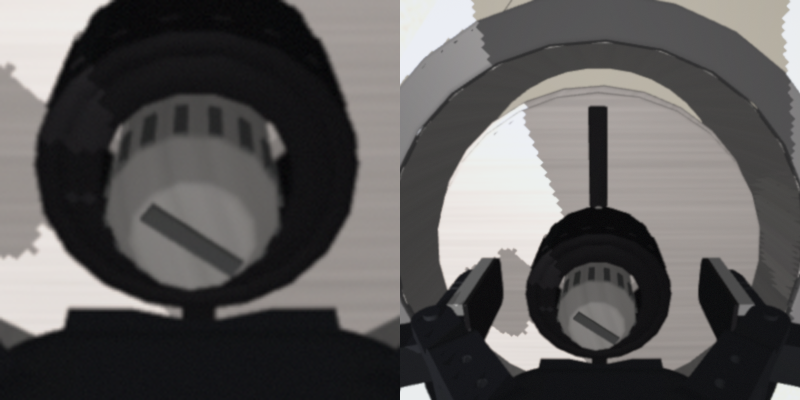

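The lid sits seated with its ribs still in line with the tool, so nothing slipped. I retreat upward and check the slot angle numerically.

>>> play_rows(
  commands=[
    {"xyz":[0,0,0.1],"angular":[0,0,0]},
    {"xyz":[0,0,0.3],"angular":[0,0,0]},
    {"xyz":[0,0,0.5],"angular":[0,0,0]},
    {"xyz":[0,0,0.75],"angular":[0,0,0]},
    {"xyz":[0,0,1],"angular":[0,0,0]},
  ],
)

```text
clock: 29.78
eef_pos: [540.1, -236.4, 258.9]
tcp_rot: [[-0.7, 0.714, 0.001], [0.714, 0.7, -0.001], [-0.001, 0.0, -1.0]]
wrist_force: [0.6, 0.4, 0.3]
opening: 85.4
gripper_force: 0.0
```

Run:
```python
from h import *
m=camera_model('wrist');M=m['mount']
def f(yaw,e,pts,z):
    y=np.radians(yaw);R=np.array([[np.cos(y),np.sin(y),0],[np.sin(y),-np.cos(y),0],[0,0,-1]])
    Rw=R@M[:3,:3];c=R@M[:3,3]+e;C=(m['camera_matrix'],m['dist_coeffs'],Rw.T,-Rw.T@c)
    p,q=[onz(C,(230+x*.45,220+v*.45),z) for x,v in pts];return p,q,(np.degrees(np.arctan2(*(p-q)[[1,0]])))%180
print(f(202.6,np.array([539.6,-236.4,157.2]),((216,188),(188,283)),205))
print(f(134.6,np.array([540.,-236.2,157.1]),((150,211),(237,268)),205))
C=cam('wrist');im=save('wrist','w8.png');s=manip.sense();print(s['clock'],s['eef_pos'],s['wrist_force'])
y,x=60,180
cv2.imwrite('pics/w8c.png',cv2.resize(im[:,60:580,::-1],(780,600)))
```

```text
(array([ 530.22309042, -236.75501314,  205.        ]), array([ 547.64817232, -234.05004021,  205.        ]), np.float64(8.823850103483238))
(array([ 531.95825719, -237.29548818,  205.        ]), array([ 548.50109202, -235.43916479,  205.        ]), np.float64(6.4025555782337165))
29.825 [ 541.30613645 -237.10551071  263.09370276] [ 1.45824944 -0.66585831  2.03413687]
```

View pics/w8c.png

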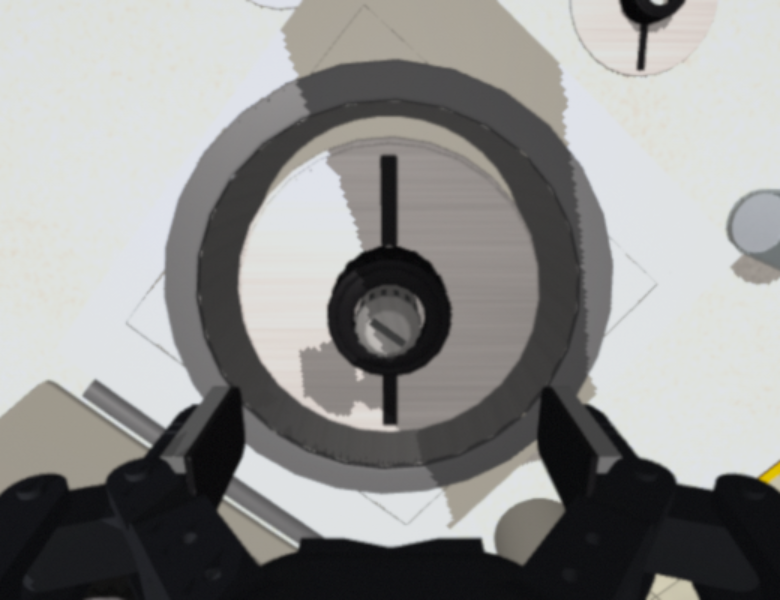

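The lid is flat in the chamber with its ribs held at the tightened angle. The tie-down slot is unchanged within click error (8.9°, 8.8°, 6.4°), and the gripper is clear.

>>> play_rows(
  commands=[
    {"xyz":[0,0,0],"angular":[0,0,0]},
    {"xyz":[0,0,0],"angular":[0,0,0]},
    {"xyz":[0,0,0],"angular":[0,0,0]},
    {"xyz":[0,0,0],"angular":[0,0,0]},
    {"xyz":[0,0,0],"angular":[0,0,0]},
  ],
)

```text
clock: 30.45
eef_pos: [539.8, -236.2, 256.7]
tcp_rot: [[-0.7, 0.714, -0.001], [0.714, 0.7, 0.0], [0.001, -0.0, -1.0]]
wrist_force: [0.8, -0.2, 0.4]
opening: 85.4
gripper_force: 0.0
```

```bash
python3 -c "
from plant import job
print(job.sign_off())"
```

```text
the job is handed in; nothing more can be done
None
```

The largest lid is seated flat on the rotor and turned clockwise to an estimated 0.24 rad past the bite (target 0.2, forced at 0.35). The tie-down slot reads unmoved within measuring error, and I let go and handed the job in at about 30 s; no verdict came back.

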